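# Refit the washed gas hob knob and hold it pressed in

## Robot

A 6-joint arm with a two-finger parallel gripper is mounted at the origin on the work surface. World frame = base frame: x ahead of the robot, y to its left, z up, the work surface at z = 0. Lengths are in m, angles in degrees, forces in N, time in s.
With the tool pointing down it reaches from about 0.375 to 0.925 m from the base axis. Payload 5.7 kg.
Tool frame: the origin (TCP) lies between the finger pads; the fingertips stand 14 mm ahead of it and the grasp point (between the pads) lies 5 mm behind it; x points along the fingers, y is the direction in which the jaws open and shut, and the axes are right-handed (so a half turn about x gives the same grasp; the last joint's range is limited). The gripper opens to 85 mm and grips with 20 to 120 N. Pads are 22 mm wide; open, the fingers measure 114 mm over their backs; the gripper's body (76 mm by 85 mm) begins 54 mm behind the grasp point. The pads swing forward as they close: fully open they stand 13 mm farther back than shut.
Start: joints at [-73.23, 20.558, 86.54, -0, 72.909, -6.595], TCP at [0.238, -0.551, 0.245] pointing down, gripper open.
Joint ranges: [-170.27, 170.27], [-57.76, 135], [12.27, 136.19], [-55.21, 235.2], [11.17, 155.16], [-170.74, 170.74]. Speed limits (degrees/s): [136.94, 136.94, 180, 180, 180, 180].

## Interface

Orientations are given as [roll, pitch, yaw] about the fixed x, y, z axes, in that order (R = Rz(yaw) Ry(pitch) Rx(roll)).
In Python, from workcell import bot gives the robot as it stands.
- The arm moves only by the shell command python3 -m jog 'ROWS'. ROWS is text: rows parted by semicolons, each of 7 numbers parted by spaces: the closure, from 0 (fully open) to 1 (shut), then the shift along the tool's x, y, z each as a share of 750 mm, from -1 to 1, then the turn, a rotation vector about the tool's x, y, z each as a share of 360 degrees, from -1 to 1. A call has 1 to 10 rows; each row is the pose to reach, as a shift and turn from the pose commanded when the call began, along the tool's axes at that moment, turning the shorter way round; what a row does not reach only later rows make up. A row lasts 1/8 s, in which the tool goes at most 62.5 mm and 10.7 degrees, less where a joint would pass 70% of its speed; a pose out of reach is approached as far as the arm can. A call with a number of a shift or a turn outside -1 to 1 is refused whole. A call with a gripper value outside its range is refused whole. The fingers move at their own pace and stop on an object; the grip force is fixed at half the most. Time passes only in rows, so rows that repeat a pose let the fingers close. It gives the time, the measured TCP pose, the force and the opening at its end, in the units of the state.
- bot.read_state(): the state, without advancing time (a new reading comes with each control period).
- bot.grab_frame(name): name is "scene" or "top"; returns the picture (480x640x3 uint8, red, green, blue); there is no depth.
- bot.calibration(name): a dict with "K" (3x3 intrinsics, pixels), "R" (3x3) and "t" (3): a world point X has camera coordinates R X + t. Camera axes: x right, y down, z forward; pixel columns grow to the right and rows downward; lengths in m; the calibration is good to about 2 mm. A picture is of the moment at which its call begins. calibration takes no time and is no camera call.
- bot.sign_off(): hands the job in, once; it reports no verdict.
Trained networks look in the newest picture that a camera, given by its name, has taken for a name from the list of things; names that differ only in an ending like _2 or _b are one class to them, and where a whole thing is asked for, a point or a joint stands for the part that bears it (a point fixed in the world has none). Each returns a list of dicts, best first, with "conf" (0 to 1); they miss things now and then, are a little off and sometimes report something else, mostly with a low value. They report only what shows in the picture. A call takes as long as a camera call. They do not tell look-alikes from the thing itself.
- bot.spot_in(camera, name): "bbox" ([left, top, width, height] in pixels, round what is visible of it).
- bot.tip_of(camera, name): "xy" ([column, row] in pixels: a listed point, or the origin of a listed thing).
The state is a dict: "time_s": time; "joint_positions": joint angles; "joint_vel": joint speeds; "joint_efforts": joint torques, N m; "tcp_pos": TCP position; "ee_rot": TCP orientation; "contact_force": force on the tool from outside, world axes, zero at the start; "moment": the same for the moment, N m; "finger_gap": finger opening in m.
Only numpy, scipy, OpenCV 4.12 (cv2) and the standard library are available. Lean on these libraries where they do the work, as an engineer would, in place of code of your own. Each camera call takes 0.05 s, during which the arm holds its last target.

## Task

The washed hob knob is drying on the pine tray: put it back on the bare brass shaft of the gas hob, turned so that its pointer faces the red off dot and the flat in its bore meets the flat on the shaft, and push it fully home. Then press it all the way in against the valve spring, as one does to keep the igniter sparking, and finish while still holding it pressed in, leaving the rinsed things on the tray just as they are.

Things in the scene. Friction and masses are not known exactly. Their poses are not given: they have to be found in the camera images.
- knob: the loose black plastic hob knob, 45 g, 38 mm tall, starting upright (face up) on the tray. Origin: centre of the underside of its round skirt, z up, x to its pointer side. The skirt is hollow, 37 mm across at the underside, 42 mm at its flat top 18 mm up; a grip bar stands on it
- knob_bar (a point): centre of the top of the knob's grip bar, 38 mm over its underside. The bar is 40 mm long along x, 13 mm wide along y and 20 mm high: the place to pinch, one finger on each y side. There the skirt's top juts out 14 mm beyond the bar on each side, so fingertips can bear on it to push down
- knob_pointer (a point): tip of the knob's white pointer line, which marks the +x half of the bar's top and its +x end: x 20 mm, z 38 mm from the knob's origin
- knob_bore (a point): closed end of the D-shaped bore on the knob's axis, 15 mm above its underside (bore open below). From below: mouth 18.4 mm diameter narrowing to 13 mm in 4.5 mm, round up to 7.5 mm, then, for 7.5 mm, with a flat on the +x (pointer) side, 2.3 mm from the axis. So it centres on the shaft at any angle, but goes right down only with the flats matched to about 0.2 rad
- shaft_top (a point): centre of the top of the bare brass valve shaft, 24 mm above the hob's panel (84 mm above the worktop) when not pressed; z up, x out of the shaft's flat, towards the red off dot. Knob fully home: its underside 15 mm below this point, 9 mm above the panel
- valve: base of the bare shaft on the panel, at one of the hob's two control positions (the other has its knob); origin on the shaft's axis at the panel, x to the red off dot (9 mm) printed 31.5 mm from the axis. Shaft: 12 mm diameter, one flat 1.8 mm from the axis on the +x side; its last 1.5 mm taper to 11.2 mm diameter. It does not turn
- stem (a joint): how far the valve shaft is pressed in, m: 0 out, 0.006 fully in (hard stop). The spring takes 4.8 N to start and 9.6 N fully in, and pushes it back out when let go. Knob home and fully pressed: its skirt is 3 mm above the panel
- hob: freestanding two-burner gas hob in steel, 510 mm long (x) by 290 mm wide (y), fixed. Origin: at the worktop, under the middle of the knob row, 55 mm behind the hob's front edge, x to its back. The panel is 60 mm up; control positions at y +60 and -60 mm, x 0; black pan supports from x 75 mm on, 104 mm up
- knob_fitted: the hob's other, identical knob, already on its shaft, in the off position (fixed). Origin: on the axis at the panel, x along its pointer, parallel to the flat direction of the bare shaft; its top is 47 mm above the panel
- tray: pine pull-out tray, 400 mm (x) by 460 mm (y), fixed, pulled out of the low white cabinet at the left, which covers its last 45 to 85 mm at +y; the cabinet is 300 mm high. Origin: centre of the underside; floor 10 mm and lip 32 mm above the origin, walls 10 mm; the underside is 12 mm above the worktop
- can_green: empty drink can with green band, 66 mm diameter, 115 mm tall, upright on the tray; origin under its centre; leave alone
- can_red: empty drink can with red band, same size; leave alone
- clamshell: rinsed clear plastic clamshell, tub 100 by 110 by 40 mm with its lid standing up to 150 mm at +x; origin under the centre of the tub; leave alone
- vial: brown glass vial with black cap, 28 mm diameter, 60 mm tall, upright; origin under its centre; leave alone
- shard: blue and white ceramic mug shard with half its handle, about 60 by 70 by 52 mm; origin on its underside; leave alone
Not all that is in view belongs to the job. What is shaped like the knob but pink or purple is not meant.

How it is judged (in metres and radians):
On the way, in this order (a step that is already met when the one before it is completed fails the run):
1. the knob is held in the fingers, lifted off the tray (contact force between the fingers and knob above 1 N and contact force between knob and tray below 0.01 N and height (world z) of knob above 0.06 m), for 0.2 s.
2. the knob is fully home on the shaft, flat to flat (z of knob in the frame of shaft_top below -0.013 m and horizontal distance between knob and shaft_top below 0.003 m and angle between the x axis of knob and the x axis of shaft_top, either way round below 0.25 rad and x of knob_pointer in the frame of shaft_top above 0.01 m), for 0.2 s.
At the end, for the whole second after the job is handed in: The knob is home on the shaft (within 2 mm of full depth, 3 mm of the axis, pointer to the off dot within 0.25 rad, upright within 0.12 rad), the shaft is pressed in at least 4.5 of its 6 mm, and the fingers still bear on the knob with over 4 N; the knob is not on the panel (all of step 2 and angle between knob's own z axis and vertical below 0.12 rad and value of joint stem above 0.0045 m and contact force between the fingers and knob above 4 N and contact force between knob and hob below 0.5 N); the arm keeps its last pose, push and grip.
It fails at once if a rinsed thing on the tray is shifted by more than 20 mm or knocked over (distance of any of can_green, can_red, clamshell, vial, shard from where it was at the start of the episode above 0.02 m or angle between any of can_green, can_red, vial, clamshell, shard's own z axis and vertical above 0.5 rad).
It also fails if it takes over 40 s, if anything falls off the work surface, if the arm or the gripper's body presses on something with over 40 N, if the wrist force passes 120 N, or if a joint passes its speed limit or range.

## Working session

There is one attempt and no reset: what is moved stays moved. The work goes in short steps, Python scripts to look and compute and a shell command to move; the robot and the scene stay as the last step left them, time stands still between calls to the robot, and variables do not carry over. Pictures are saved under pics/ and viewed, and the job is handed in when it is done.

```bash
ls; mkdir -p pics; python3 - <<'E'
from workcell import bot
import cv2,numpy as np
s=bot.read_state();print(s)
for c in("scene","top"):
    f=bot.grab_frame(c);cv2.imwrite(f"pics/{c}0.png",f[:,:,::-1])
    k=bot.calibration(c);print(c,k)
    for n in("knob","knob_bar","knob_pointer","shaft_top","valve","knob_fitted","hob","tray"):
        try:
            print(n,[(np.round(d["xy"],1).tolist(),round(d["conf"],2)) for d in bot.tip_of(c,n)][:4])
        except Exception as e: print(n,e)
E
```

```text
pics
{'time_s': 0.0, 'joint_positions': array([-7.32286127e+01,  2.05979032e+01,  8.65998346e+01,  5.40035899e-04,
        7.29073671e+01, -6.59664406e+00]), 'joint_vel': array([ 0.03672789, -0.09466114, -0.01705776,  0.06187039, -0.03767066,
       -0.07009806]), 'joint_efforts': array([ 1.23770380e-03, -5.27624810e+01, -2.78615534e+01,  1.51683662e-04,
        1.35662325e-02, -3.07243545e-05]), 'tcp_pos': array([ 0.23776885, -0.55016389,  0.24444826]), 'ee_rot': array([-96.87786939,  89.89489387, 106.49000282]), 'contact_force': array([ 0.60177812, -0.40663967,  0.08230005]), 'moment': array([0.01581322, 0.01307548, 0.05331927]), 'finger_gap': 0.08546925749502894}
scene {'K': array([[435.69060622,   0.        , 326.03378411],
       [  0.        , 435.69060622, 238.09452037],
       [  0.        ,   0.        ,   1.        ]]), 'R': array([[ 0.27647637,  0.96101689, -0.00271104],
       [ 0.67751798, -0.19691527, -0.70865631],
       [-0.68156453,  0.19408995, -0.70554864]]), 't': array([-0.2920589 , -0.26677361,  1.16848275])}
knob [([284.0, 288.5], 0.79), ([324.1, 310.7], 0.73), 
[... 736 characters left out ...]
,
       [-0.9812275 ,  0.02026932, -0.19178569],
       [ 0.19142358, -0.018525  , -0.98133268]]), 't': array([0.14764546, 0.52948952, 0.9850471 ])}
knob [([333.0, 264.9], 0.67), ([350.7, 233.3], 0.65), ([246.1, 246.7], 0.62), ([325.1, 205.9], 0.59)]
knob_bar [([334.5, 265.2], 0.79), ([323.9, 200.1], 0.76), ([334.6, 300.9], 0.76), ([240.1, 242.4], 0.72)]
knob_pointer [([246.3, 235.9], 0.78), ([333.1, 196.7], 0.68), ([327.1, 293.5], 0.67), ([358.1, 222.6], 0.6)]
shaft_top [([427.0, 224.2], 0.43), ([479.8, 218.9], 0.26)]
valve [([423.7, 233.2], 0.69)]
knob_fitted [([158.1, 324.8], 0.66), ([477.9, 219.7], 0.56)]
hob [([444.9, 230.9], 0.75), ([157.3, 261.9], 0.56)]
tray [([193.4, 262.4], 0.91)]
```

View pics/scene0.png

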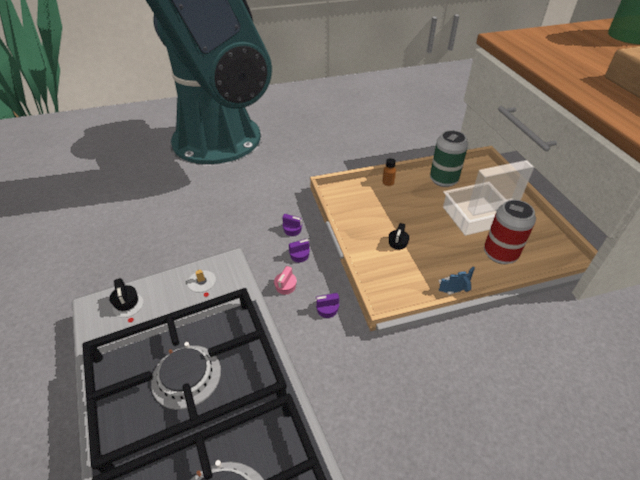

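View pics/top0.png

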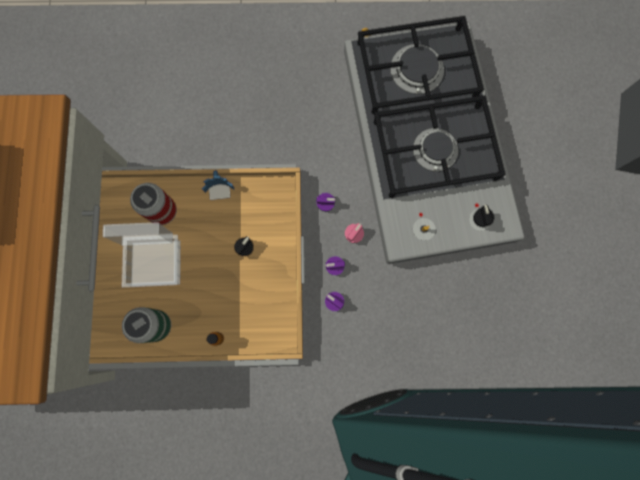

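```bash
python3 - <<'E'
import cv2,numpy as np
a=cv2.imread("pics/top0.png")
def crop(n,a,x,y,w,h,s):
    cv2.imwrite(n,cv2.resize(a[y:y+h,x:x+w],None,fx=s,fy=s,interpolation=cv2.INTER_CUBIC))
crop("pics/t_tray.png",a,220,180,160,140,5)
crop("pics/t_hob.png",a,390,180,130,90,6)
E
```

```text
(no output)
```

View pics/t_tray.png

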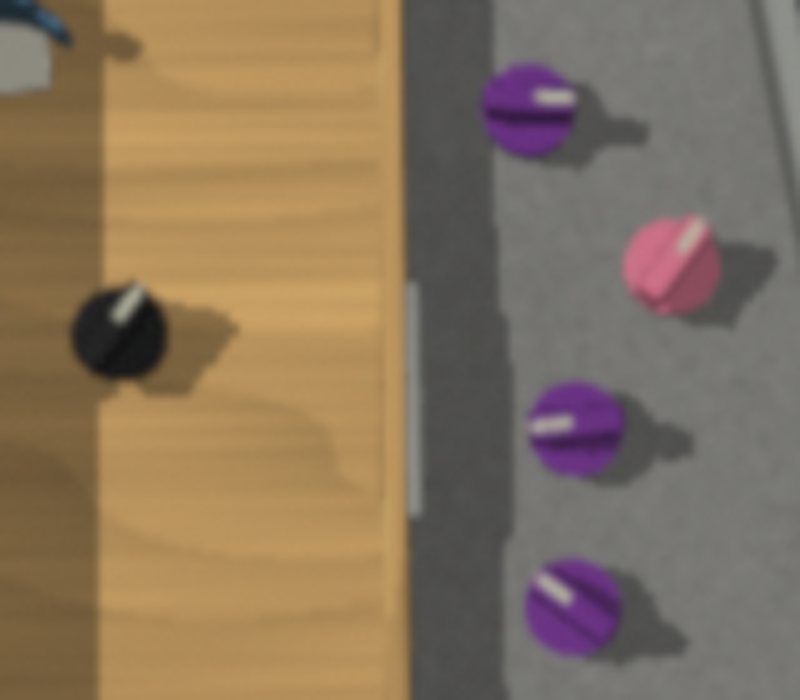

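View pics/t_hob.png

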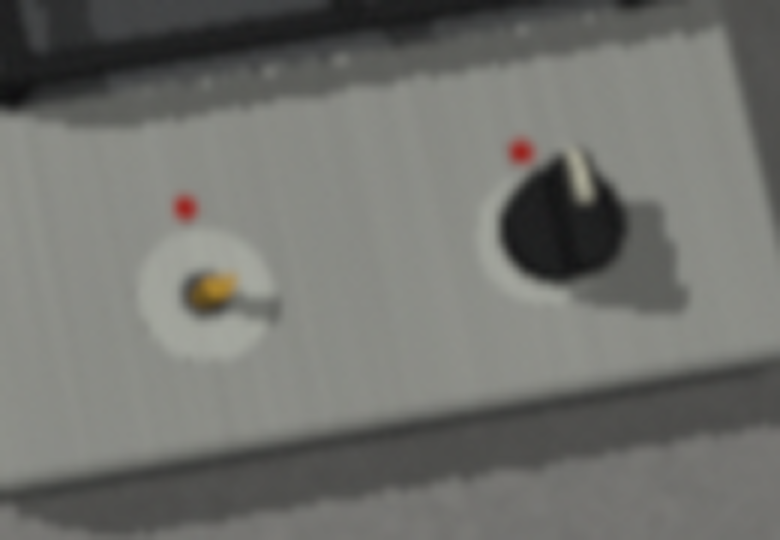

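The loose black knob is on the tray, at about (244,246) in the top view and (398,240) in the scene view. Its pointer points up-right in the top view. The bare shaft is at about (424,229) in the top view and (200,280) in the scene view, with red dots near (421,214) and (477,205) in the top view. Next I'll measure these precisely.

```bash
cat > h.py <<'E'
import cv2,numpy as np
from workcell import bot
C={c:bot.calibration(c) for c in("scene","top")}
def ray(c,uv):
    k=C[c];d=k["R"].T@np.linalg.inv(k["K"])@np.array([uv[0],uv[1],1.]);o=-k["R"].T@k["t"];return o,d/np.linalg.norm(d)
def onz(c,uv,z):
    o,d=ray(c,uv);return o+d*(z-o[2])/d[2]
def proj(c,X):
    k=C[c];p=k["K"]@(k["R"]@np.asarray(X,float)+k["t"]);return p[:2]/p[2]
def tri(a,b):
    A=[];B=[]
    for o,d in(a,b):
        P=np.eye(3)-np.outer(d,d);A.append(P);B.append(P@o)
    return np.linalg.solve(sum(A),sum(B))
def crop(n,a,x,y,w,h,s):
    cv2.imwrite(n,cv2.resize(a[y:y+h,x:x+w],None,fx=s,fy=s,interpolation=cv2.INTER_CUBIC))
E
python3 - <<'E'
from h import *
for c in("top","scene"):
    a=cv2.imread(f"pics/{c}0.png").astype(int);b,g,r=a[...,0],a[...,1],a[...,2]
    box={"top":(390,180,130,90),"scene":(80,250,160,90)}[c]
    w=np.clip(r-np.maximum(g,b)-40,0,None).astype(float); m=np.zeros_like(w);x,y,ww,hh=box;m[y:y+hh,x:x+ww]=1;w*=m
    w[(r-g<60)|(g>b*1.4+15)]=0
    n,l,s,ce=cv2.connectedComponentsWithStats((w>0).astype(np.uint8))
    D=[]
    for i in range(1,n):
        yy,xx=np.where(l==i);q=w[yy,xx]
        if s[i,4]>3:
            p=((xx*q).sum()/q.sum(),(yy*q).sum()/q.sum());P=onz(c,p,.06);print(c,"dot",np.round(p,2),s[i,4],np.round(P,4));D.append(P)
    if len(D)==2:
        d=D[0]-D[1];print("dist",np.linalg.norm(d),"ang",np.degrees(np.arctan2(d[1],d[0])))
    # black knob on tray
    x,y,ww,hh={"top":(225,228,40,40),"scene":(380,218,40,40)}[c]
    v=a.max(2);mk=np.zeros(v.shape,np.uint8);mk[y:y+hh,x:x+ww]=(v[y:y+hh,x:x+ww]<60)
    n,l,s,ce=cv2.connectedComponentsWithStats(mk);i=1+np.argmax(s[1:,4]);print(c,"black",s[i],ce[i],np.round(onz(c,ce[i],.04),4))
s=cv2.imread("pics/scene0.png")
crop("pics/s_knob.png",s,375,215,50,40,14);crop("pics/s_hob.png",s,95,255,130,80,6)
t=cv2.imread("pics/top0.png");crop("pics/t_knob.png",t,225,228,40,36,16);crop("pics/t_shaft.png",t,400,205,50,40,15)
E
```

```text
top dot [476.36 204.89] 9 [ 0.5925 -0.1858  0.06  ]
top dot [420.44 214.08] 8 [ 0.575  -0.0672  0.06  ]
dist 0.11986174668320586 ang -81.64044981548656
top black [235 239  18  17 219] [243.45205479 247.38356164] [0.5159 0.3028 0.04  ]
scene dot [205.75 294.06] 17 [ 0.5735 -0.0683  0.06  ]
scene dot [130.22 319.49] 19 [ 0.5914 -0.1872  0.06  ]
dist 0.12022730718504973 ang 98.56187166810463
scene black [389 223  20  26 302] [398.62251656 237.89072848] [0.5222 0.2999 0.04  ]
```

View pics/s_knob.png

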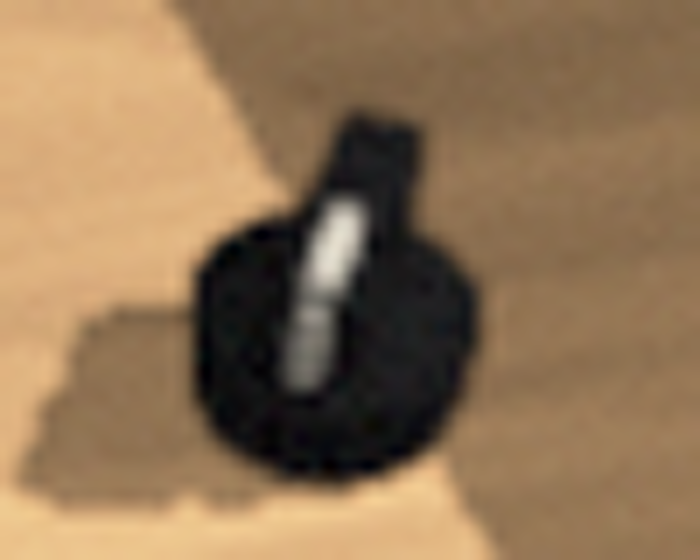

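View pics/s_hob.png

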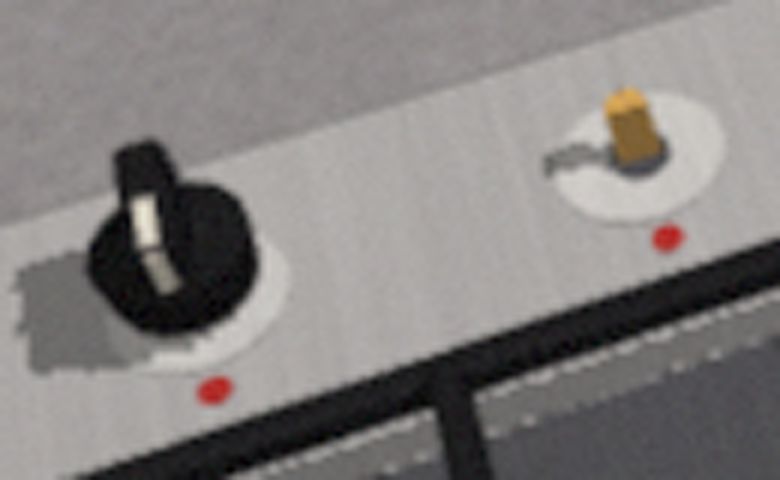

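View pics/t_knob.png

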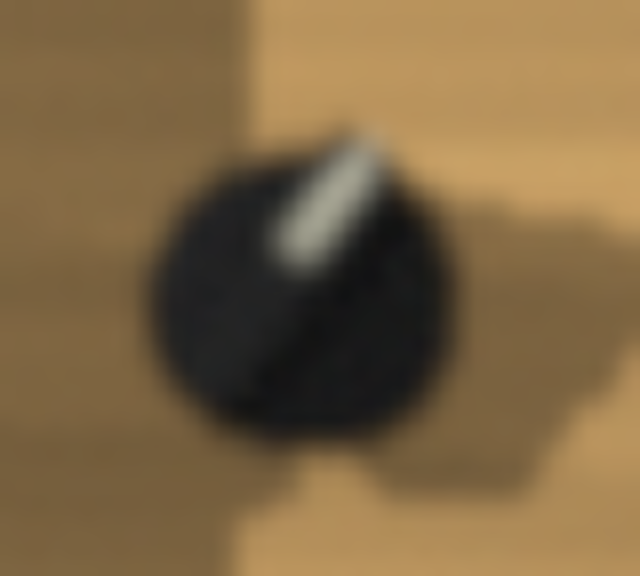

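View pics/t_shaft.png

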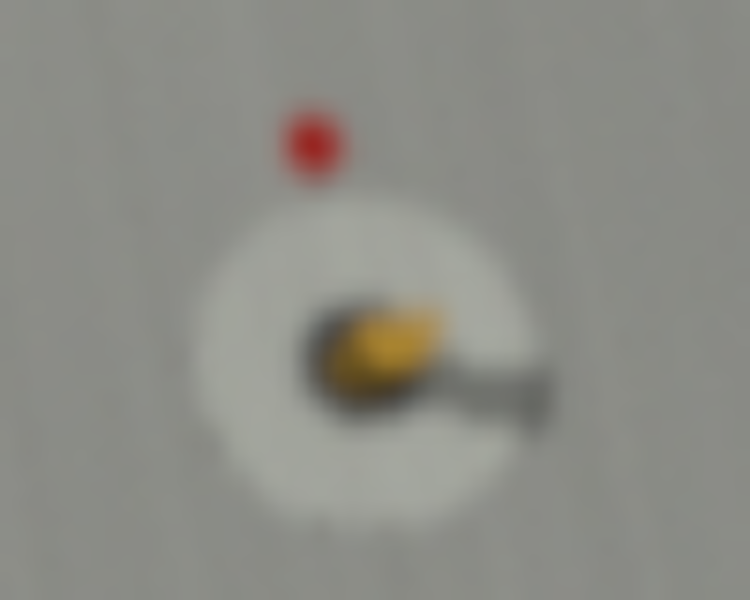

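Both cameras put the dots 120 mm apart, as they should be, with a hob yaw of about 8.5°. Now I'll fit the knob's silhouette and the valve's white disc.

```bash
cat > fit.py <<'E'
from h import *
from scipy.optimize import minimize
th=np.linspace(0,2*np.pi,48,endpoint=False)
def model(x,y,z,yaw):
    circ=lambda r,h:np.c_[r*np.cos(th),r*np.sin(th),0*th+h]
    sk=np.r_[circ(.0185,0),circ(.021,.018)]
    bar=np.array([[i*.02,j*.0065,k] for i in(-1,1) for j in(-1,1) for k in(.018,.038)])
    c,s=np.cos(yaw),np.sin(yaw);R=np.array([[c,-s,0],[s,c,0],[0,0,1]])
    return [p@R.T+[x,y,z] for p in(sk,bar)]
S=8
def render(c,P,box):
    x,y,w,h=box;m=np.zeros((h*S,w*S),np.uint8)
    for p in model(*P):
        q=np.array([proj(c,X) for X in p]);q=((q-[x,y]+.5)*S).astype(np.float32)
        cv2.fillConvexPoly(m,cv2.convexHull(q).astype(np.int32),255)
    return cv2.resize(m,(w,h),interpolation=cv2.INTER_AREA)/255.
def soft(img,box):
    x,y,w,h=box;v=img[y:y+h,x:x+w].astype(float);hsv=cv2.cvtColor(img[y:y+h,x:x+w],cv2.COLOR_BGR2HSV)
    mx=v.max(2);m=np.clip((75-mx)/35,0,1)
    sat=(hsv[...,1]<45)&(mx>60); # white pointer (grey) vs wood
    return np.maximum(m,sat*1.)
def fit(img,c,box,z,p0,mask=None):
    T=soft(img,box) if mask is None else mask
    f=lambda p:((cv2.GaussianBlur(render(c,(p[0],p[1],z,p[2]),box)-T,(0,0),.7))**2).sum()
    best=None
    for dy in(-.4,0,.4):
        r=minimize(f,[p0[0],p0[1],p0[2]+dy],method="Nelder-Mead",options=dict(initial_simplex=np.array([[p0[0],p0[1],p0[2]+dy]]*4)+np.vstack([np.zeros(3),np.diag([.004,.004,.2])]),xatol=1e-5,fatol=1e-4))
        if best is None or r.fun<best.fun:best=r
    return best
E
python3 - <<'E'
from fit import *
B={"top":(225,225,40,40),"scene":(377,215,44,40)}
for c in B:
    img=cv2.imread(f"pics/{c}0.png");x,y,w,h=B[c]
    r=fit(img,c,B[c],.022,(.518,.301,-.6));print(c,np.round(r.x,4),np.degrees(r.x[2]),r.fun)
    # pointer line whites
    v=img[y:y+h,x:x+w];hs=cv2.cvtColor(v,cv2.COLOR_BGR2HSV);m=(hs[...,1]<45)&(v.max(2)>90)
    yy,xx=np.where(m);pts=np.c_[xx+x,yy+y].astype(np.float32);print(len(pts))
    W=np.array([onz(c,p,.06)[:2] for p in pts]);u,s_,vt=np.linalg.svd(W-W.mean(0));print("line ang",np.degrees(np.arctan2(vt[0,1],vt[0,0])),s_,W.mean(0))
    T=soft(img,B[c]);M=render(c,(r.x[0],r.x[1],.022,r.x[2]),B[c])
    o=np.hstack([v,np.dstack([T*255]*3).astype(np.uint8),np.dstack([M*255,T*255,T*0]).astype(np.uint8)]);cv2.imwrite(f"pics/fit_{c}.png",cv2.resize(o,None,fx=6,fy=6,interpolation=cv2.INTER_NEAREST))
# disc
for c,box in(("top",(400,205,50,40)),("scene",(180,262,42,36))):
    img=cv2.imread(f"pics/{c}0.png");x,y,w,h=box;g=img[y:y+h,x:x+w].min(2).astype(int)
    thr={"top":150,"scene":175}[c];print(c,np.percentile(g,[10,50,80,95]))
E
```

```text
top [ 0.5177  0.3024 -0.9029] -51.73241348177922 33.42935258849976
24
line ang 137.9210174417838 [0.02075883 0.00974017] [0.52653782 0.29720211]
scene [ 0.5182  0.3015 -0.5948] -34.08135919399839 24.280257627781154
37
line ang -32.880191376573165 [0.0595084  0.00970138] [0.53129359 0.29209422]
top [132.  134.  136.2 156. ]
scene [122.1 168.  175.  195. ]
```

```bash
python3 - <<'E'
import cv2,numpy as np
a=[cv2.imread(f"pics/fit_{c}.png") for c in("top","scene")]
w=max(i.shape[1] for i in a);o=np.vstack([cv2.copyMakeBorder(i,0,0,0,w-i.shape[1],0) for i in a]);cv2.imwrite("pics/fitboth.png",cv2.resize(o,None,fx=.95,fy=.95))
E
```

```text
(no output)
```

View pics/fitboth.png

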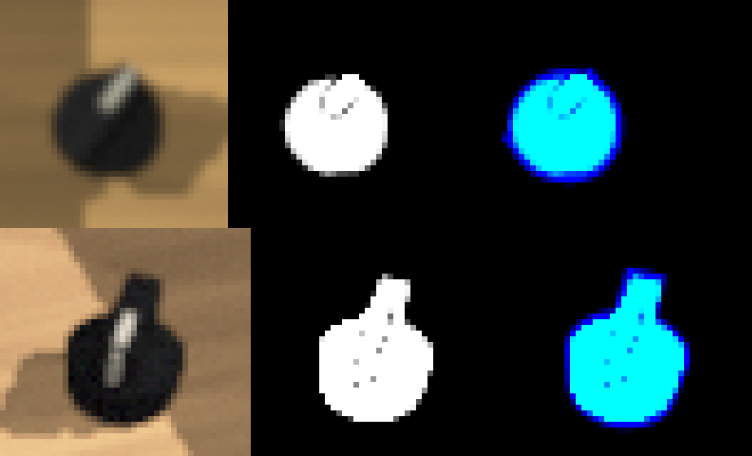

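The knob fits at (0.518, 0.302), with a yaw of about -33.5°. The scene silhouette and the pointer line agree, but the top silhouette is too round to give a yaw. Next is the disc check and the tool geometry.

```bash
python3 - <<'E'
from h import *
for c,box,thr in(("top",(405,208,40,36),145),("scene",(183,264,38,34),184)):
    img=cv2.imread(f"pics/{c}0.png");x,y,w,h=box;g=img[y:y+h,x:x+w].min(2)
    m=(g>thr).astype(np.uint8);n,l,s,ce=cv2.connectedComponentsWithStats(m);i=1+np.argmax(s[1:,4])
    p=np.argwhere(l==i)[:,::-1].astype(np.float32);W=np.array([onz(c,q+[x,y],.0605)[:2] for q in p],np.float32)
    (cx,cy),r=cv2.minEnclosingCircle(W);hull=cv2.convexHull(W);M=cv2.moments(hull);print(c,s[i],"encl",cx,cy,r,"hull",M["m10"]/M["m00"],M["m01"]/M["m00"])
    print([np.round(proj(c,[.543,-.0724,z]),1) for z in(.06,.084)])
from scipy.spatial.transform import Rotation as Ro
s=bot.read_state();R=Ro.from_euler("xyz",s["ee_rot"],degrees=True);print(np.round(R.as_matrix(),4),s["tcp_pos"],s["joint_positions"])
E
```

```text
top [  8  10  22  22 272] encl 0.543749213218689 -0.0718618780374527 0.023390019312500954 hull 0.5439679869502708 -0.07170917039831011
[array([423.9, 229.1]), array([426.4, 226.6])]
scene [  5   7  28  20 242] encl 0.5428230166435242 -0.07293148338794708 0.023325733840465546 hull 0.5446315916194535 -0.07081926051000244
[array([201.7, 280.9]), array([198.8, 271.7])]
[[-0.000e+00  3.966e-01 -9.180e-01]
 [ 1.000e-04 -9.180e-01 -3.966e-01]
 [-1.000e+00 -1.000e-04 -0.000e+00]] [ 0.23794728 -0.55075083  0.2452849 ] [-7.32288688e+01  2.05553684e+01  8.65405059e+01  1.23163286e-03
  7.29101978e+01 -6.59369411e+00]
```

The disc centre confirms the valve at about (0.5435, -0.072), with hob yaw 8.5°. Now a move helper, then the approach.

```bash
cat > mv.py <<'E'
import sys,numpy as np
from workcell import bot
from scipy.spatial.transform import Rotation as Ro
# args: x y z yangle triples (target tcp), prints shares from the present pose
def rel(x,y,z,a,s):
    R0=Ro.from_euler("xyz",s["ee_rot"],degrees=True).as_matrix()
    a=np.radians(a);X=np.array([0,0,-1.]);Y=np.array([np.cos(a),np.sin(a),0]);R1=np.c_[X,Y,np.cross(X,Y)]
    return R0.T@(np.array([x,y,z])-s["tcp_pos"])/.75, Ro.from_matrix(R0.T@R1).as_rotvec(degrees=True)/360
s=bot.read_state();v=[float(i) for i in sys.argv[1:]]
for i in range(0,len(v),4):
    p,r=rel(*v[i:i+4],s);print(" ".join(f"{k:.4f}" for k in [*p,*r]))
R=Ro.from_euler("xyz",s["ee_rot"],degrees=True).as_matrix()
print("now",np.round(s["tcp_pos"],4),"ang",np.degrees(np.arctan2(R[1,1],R[0,1])),"tilt",R[2,0],"t",s["time_s"],"gap",s["finger_gap"],"F",np.round(s["contact_force"],2),"q",np.round(s["joint_positions"],1))
E
python3 mv.py .5 -.15 .245 -20 .518 .302 .20 56.5
```

```text
0.0004 -0.3520 -0.5327 -0.1295 -0.0000 0.0000
0.0605 -0.8957 -0.7937 -0.3420 -0.0000 0.0000
now [ 0.2379 -0.5508  0.2453] ang -66.63553657114873 tilt -0.9999999941732574 t 0.9 gap 0.08524955025108572 F [ 0.07 -0.67  0.86] q [-73.2  20.6  86.5   0.   72.9  -6.6]
```

```bash
python3 -m jog '0.4 0 -0.352 -0.5327 -0.1295 0 0;0.4 0 -0.352 -0.5327 -0.1295 0 0;0.4 0 -0.352 -0.5327 -0.1295 0 0;0.4 0 -0.352 -0.5327 -0.1295 0 0;0.4 0 -0.352 -0.5327 -0.1295 0 0;0.4 0 -0.352 -0.5327 -0.1295 0 0;0.4 0 -0.352 -0.5327 -0.1295 0 0;0.4 0 -0.352 -0.5327 -0.1295 0 0;0.4 0 -0.352 -0.5327 -0.1295 0 0'; python3 mv.py .518 .302 .12 56.5
```

```text
time_s: 2.02
tcp_pos: [0.5013, -0.1476, 0.2454]
ee_rot: [147.9, 90.0, 38.2]
contact_force: [0.0, -0.9, 1.0]
finger_gap: 0.0513
0.1675 -0.1819 -0.5715 -0.2119 -0.0000 -0.0001
now [ 0.5013 -0.1476  0.2454] ang -19.776114426922092 tilt -0.9999996468912064 t 2.025 gap 0.0512741479713108 F [ 0.04 -0.91  1.01] q [-24.   14.2  96.    0.   69.8  -4.3]
```

```bash
python3 -m jog '0.4 0.1675 -0.182 -0.5715 -0.2122 0 0;0.4 0.1675 -0.182 -0.5715 -0.2122 0 0;0.4 0.1675 -0.182 -0.5715 -0.2122 0 0;0.4 0.1675 -0.182 -0.5715 -0.2122 0 0;0.4 0.1675 -0.182 -0.5715 -0.2122 0 0;0.4 0.1675 -0.182 -0.5715 -0.2122 0 0;0.4 0.1675 -0.182 -0.5715 -0.2122 0 0;0.4 0.1675 -0.182 -0.5715 -0.2122 0 0;0.4 0.1675 -0.182 -0.5715 -0.2122 0 0;0.4 0.1675 -0.182 -0.5715 -0.2122 0 0'; python3 mv.py .518 .302 .055 56.5
python3 - <<'E'
from h import *
for c in("scene","top"):
    f=bot.grab_frame(c)[:,:,::-1].copy();cv2.imwrite(f"pics/{c}1.png",f)
a=cv2.imread("pics/scene1.png");b=cv2.imread("pics/top1.png")
o=np.hstack([cv2.resize(i,(400,400),interpolation=cv2.INTER_CUBIC) for i in(a[190:270,360:440],b[207:287,205:285])]);cv2.imwrite("pics/ap1.png",o)
E
```

```text
time_s: 3.28
tcp_pos: [0.5186, 0.2981, 0.1198]
ee_rot: [-75.6, 90.0, -109.3]
contact_force: [0.0, -0.5, 0.4]
finger_gap: 0.0516
0.0864 0.0040 -0.0036 -0.0005 0.0000 0.0001
now [0.5186 0.2981 0.1198] ang 56.32785321122943 tilt -0.9999996742935172 t 3.275 gap 0.05157128278837838 F [ 0.01 -0.46  0.42] q [ 23.3  28.1  94.2  -0.   57.7 -33. ]
```

View pics/ap1.png

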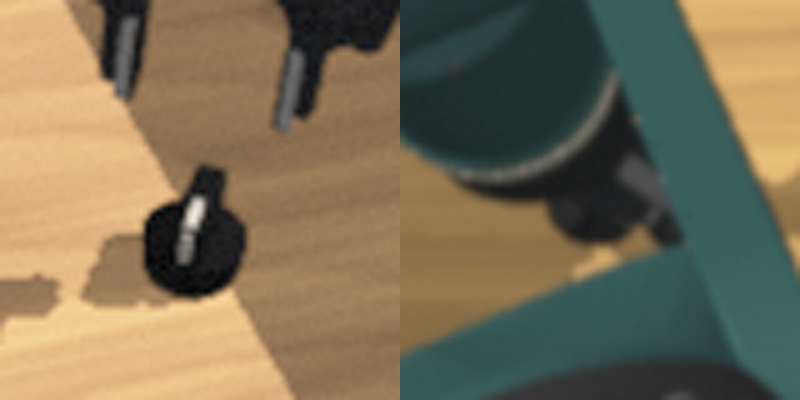

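The open fingers straddle the knob bar in the scene view (fingers at about x=384 and 418, bar at 400). Going down.

```bash
python3 -m jog '0.4 0.06 0 0 0 0 0;0.4 0.0867 0 0 0 0 0;0.4 0.0867 0 0 0 0 0;0.4 0.0867 0 0 0 0 0'; python3 mv.py .518 .302 .055 56.5
```

```text
time_s: 3.88
tcp_pos: [0.5194, 0.2991, 0.0558]
ee_rot: [57.7, 89.9, 24.0]
contact_force: [1.0, 0.2, 0.1]
finger_gap: 0.0511
0.0011 0.0022 -0.0037 -0.0005 0.0001 -0.0002
now [0.5194 0.2991 0.0558] ang 56.31348299062119 tilt -0.9999987965297807 t 3.875 gap 0.05110088173390449 F [0.97 0.17 0.07] q [ 23.3  33.1  96.7   0.   50.1 -33. ]
```

```bash
python3 -m jog '0.4 0.001 0.002 -0.0037 0 0 0;0.6 0.001 0.002 -0.0037 0 0 0;0.9 0.001 0.002 -0.0037 0 0 0;1 0.001 0.002 -0.0037 0 0 0;1 0.001 0.002 -0.0037 0 0 0;1 0.001 0.002 -0.0037 0 0 0'; python3 mv.py .518 .302 .055 56.5
```

```text
time_s: 4.62
tcp_pos: [0.5172, 0.3024, 0.0543]
ee_rot: [75.4, 90.0, 41.8]
contact_force: [-1.2, -0.1, 5.7]
finger_gap: 0.011
-0.0009 0.0001 0.0012 -0.0003 0.0000 -0.0001
now [0.5172 0.3024 0.0543] ang 56.37625553353272 tilt -0.9999998223021642 t 4.625 gap 0.011001916473703395 F [-1.23 -0.05  5.75] q [ 23.7  33.2  96.8   0.   50.  -32.7]
```

```bash
python3 -m jog '1 -0.03 0 0 0 0 0;1 -0.1 0 0 0 0 0;1 -0.15 0 0 0 0 0;1 -0.16 0 0 0 0 0;1 -0.16 0 0 0 0 0;1 -0.16 0 0 0 0 0'; python3 mv.py .5435 -.0722 .175 98.5
python3 - <<'E'
from h import *
for c in("scene","top"):
    f=bot.grab_frame(c)[:,:,::-1].copy();cv2.imwrite(f"pics/{c}2.png",f)
a=cv2.imread("pics/scene2.png")
crop("pics/g2.png",a,350,140,100,120,5)
E
```

```text
time_s: 5.38
tcp_pos: [0.5158, 0.3017, 0.1721]
ee_rot: [-124.6, 89.8, -158.2]
contact_force: [-0.1, 0.5, -1.1]
finger_gap: 0.0113
-0.0033 -0.3947 0.3068 -0.1170 -0.0004 0.0003
now [0.5158 0.3017 0.1721] ang 56.37747043011081 tilt -0.9999946580681237 t 5.375 gap 0.011269361081164374 F [-0.11  0.54 -1.09] q [ 23.7  24.6  91.4   0.   64.1 -32.7]
```

View pics/g2.png

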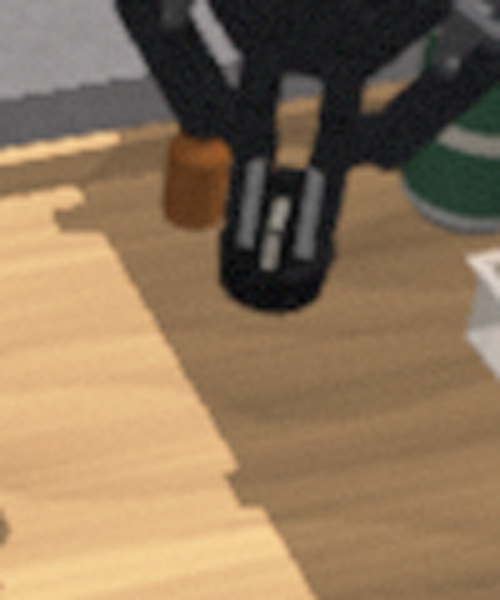

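The knob is held between the pads and off the tray. The pads stand just above the skirt. Moving to hover over the valve.

```bash
python3 -m jog '1 -0.003 -0.395 0.307 -0.117 0 0;1 -0.003 -0.395 0.307 -0.117 0 0;1 -0.003 -0.395 0.307 -0.117 0 0;1 -0.003 -0.395 0.307 -0.117 0 0;1 -0.003 -0.395 0.307 -0.117 0 0;1 -0.003 -0.395 0.307 -0.117 0 0;1 -0.003 -0.395 0.307 -0.117 0 0;1 -0.003 -0.395 0.307 -0.117 0 0;1 -0.003 -0.395 0.307 -0.117 0 0;1 -0.003 -0.395 0.307 -0.117 0 0'; python3 mv.py .5435 -.0722 .14 98.5
```

```text
time_s: 6.72
tcp_pos: [0.5444, -0.0703, 0.176]
ee_rot: [127.9, 89.9, 136.5]
contact_force: [0.4, 0.4, 0.1]
finger_gap: 0.0118
0.0479 -0.0024 -0.0015 0.0003 -0.0001 -0.0001
now [ 0.5444 -0.0703  0.176 ] ang 98.60431648759501 tilt -0.9999996000851222 t 6.725 gap 0.011779974990202724 F [0.36 0.36 0.07] q [ -14.6   20.7   97.5    0.    61.9 -113.2]
```

```bash
python3 -m jog '1 0.047 -0.002 -0.001 0 0 0;1 0.047 -0.002 -0.001 0 0 0;1 0.047 -0.002 -0.001 0 0 0;1 0.047 -0.002 -0.001 0 0 0'; python3 mv.py .5435 -.0722 .1 98.5
python3 - <<'E'
from h import *
for c in("scene","top"):
    f=bot.grab_frame(c)[:,:,::-1].copy();cv2.imwrite(f"pics/{c}3.png",f)
a=cv2.imread("pics/scene3.png");b=cv2.imread("pics/top3.png")
crop("pics/g3.png",a,150,200,100,100,6)
crop("pics/g3t.png",b,370,170,110,100,5)
E
```

```text
time_s: 7.22
tcp_pos: [0.545, -0.0734, 0.1421]
ee_rot: [-19.3, 89.9, -10.8]
contact_force: [0.2, 0.3, -0.7]
finger_gap: 0.0115
0.0561 0.0019 -0.0018 0.0001 0.0003 0.0001
now [ 0.545  -0.0734  0.1421] ang 98.52532413837794 tilt -0.9999981804414975 t 7.225 gap 0.011542316183368349 F [ 0.23  0.27 -0.65] q [ -14.9   23.1   99.4    0.    57.3 -113.4]
```

View pics/g3.png

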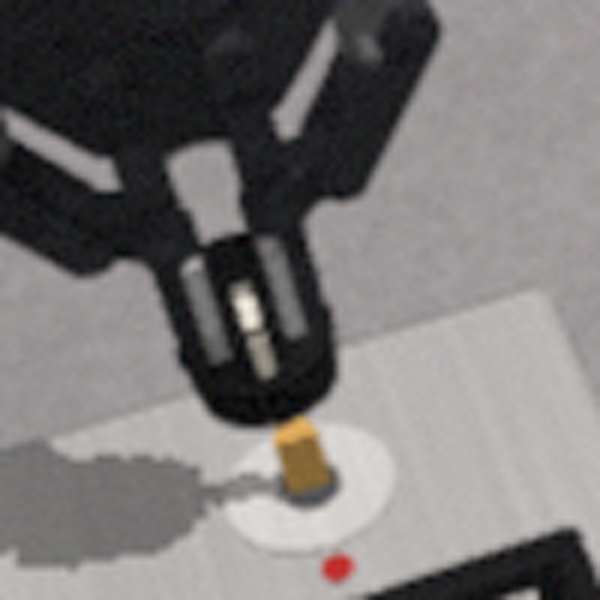

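View pics/g3t.png

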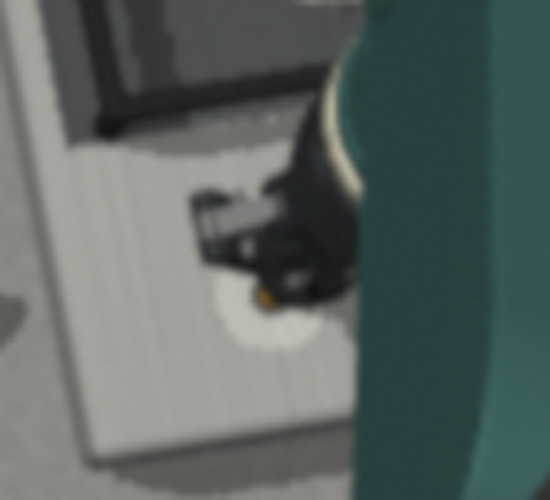

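```bash
cat > ov.py <<'E'
from fit import *
def overlay(out,inp,c,P,box,s):
    a=cv2.imread(inp);x,y,w,h=box;im=cv2.resize(a[y:y+h,x:x+w],None,fx=s,fy=s,interpolation=cv2.INTER_CUBIC)
    f=lambda X:(((proj(c,X)-[x,y]+.5)*s)).astype(int)
    for p in model(*P):
        q=cv2.convexHull(np.array([f(X) for X in p],np.int32));cv2.polylines(im,[q],True,(0,255,0),1)
    cs,sn=np.cos(P[3]),np.sin(P[3])
    for l,z in((0,.038),(.02,.038),(.02,.018)):
        cv2.circle(im,tuple(int(v) for v in f([P[0]+l*cs,P[1]+l*sn,P[2]+z])),3,(0,0,255),1)
    for z in(.06,.084):cv2.circle(im,tuple(int(v) for v in f([.5435,-.0722,z])),3,(255,0,255),1)
    cv2.imwrite(out,im)
E
python3 - <<'E'
from ov import *
overlay("pics/ov3.png","pics/scene3.png","scene",(.545,-.0734,.1098,np.radians(8.5)),(165,225,65,65),9)
E
```

```text
(no output)
```

View pics/ov3.png

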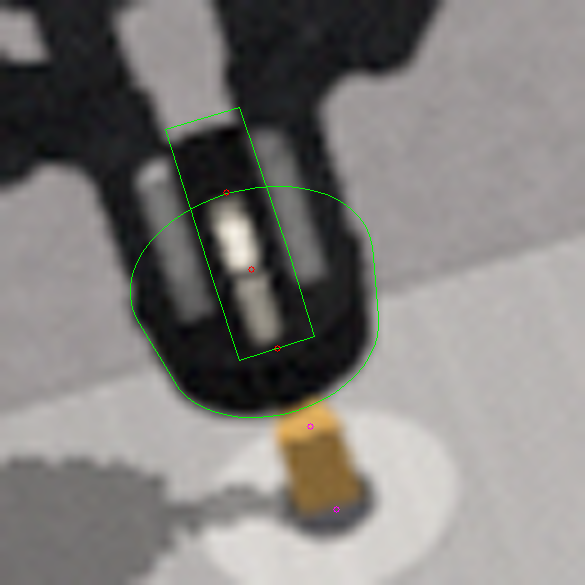

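```bash
python3 - <<'E'
from fit import *
a=cv2.imread("pics/scene3.png").astype(float);x,y,w,h=186,244,12,20
v=a[y:y+h,x:x+w].mean(2);print(v.astype(int))
def q(P):
    x0,y0,z0,yaw=P;c,s=np.cos(yaw),np.sin(yaw)
    for l,z in((0,.038),(.01,.038),(.02,.038),(.02,.028),(.02,.018)): print(l,z,np.round(proj("scene",[x0+l*c,y0+l*s,z0+z]),2))
q((.545,-.0734,.1098,np.radians(8.5)));print();q((.545,-.0754,.1098,np.radians(8.5)));print();q((.545,-.0734,.1118,np.radians(8.5)));print();q((.543,-.0734,.1098,np.radians(8.5)))
E
```

```text
[[ 17  19  18  23  21  23  23  45  94 116 118  99]
 [ 17  26  22  25  20  18  25  25  75 111 117 105]
 [ 24  22  16  24  43  47  18  22  56  96 117 114]
 [ 24  18  55  88 104  87  36  20  43  93 117 119]
 [ 21  21  76 124 146 115  52  19  23  79 114 116]
 [ 22  24  74 148 188 177 124  24  29  59 104 118]
 [ 41  26  71 178 225 224 175  52  29  53  95 115]
 [ 55  28  28 143 214 227 186  83  35  41  90 120]
 [ 71  26  30  93 189 225 201 119  32  22  72 109]
 [ 91  33  24  77 181 227 211 135  31  31  55  97]
 [ 97  47  23  31 138 192 175 113  32  30  49  91]
 [ 96  58  21  28  67  98 101  97  81  30  23  74]
 [ 97  76  28  36  26 104 140 142 112  17  20  38]
 [ 96  78  34  26  25 105 142 136 110  41  21  28]
 [ 97  87  58  18  18  71 121 139 122  69  25  25]
 [ 87  80  58  18  19  47 106 140 130  91  24  23]
 [ 59  33  25  15  19  21  92 135 139 108  42  29]
 [ 17  18  20  18  22  14  66 121 137 112  53  27]
 [ 21  22  21  22  19  19  40  93 116  88  34  23]
 [ 18  22  26  22  19  15  21  45  50  25  28  27]]
0 0.038 [189.7  245.92]
0.01 0.038 [191.08 250.15]
0.02 0.038 [192.49 254.46]
0.02 0.028 [193.91 258.88]
0.02 0.018 [195.3  263.21]

0 0.038 [188.38 246.18]
0.01 0.038 [189.76 250.41]
0.02 0.038 [191.16 254.73]
0.02 0.028 [192.59 259.15]
0.02 0.018 [193.99 263.48]

0 0.038 [189.41 245.03]
0.01 0.038 [190.79 249.26]
0.02 0.038 [192.2  253.57]
0.02 0.028 [193.63 258.01]
0.02 0.018 [195.02 262.35]

0 0.038 [189.62 245.04]
0.01 0.038 [191.   249.25]
0.02 0.038 [192.4  253.55]
0.02 0.028 [193.82 257.96]
0.02 0.018 [195.21 262.29]
```

The scene view puts the knob about 1 mm further to -y than the TCP, and 2 mm too far in +x of the shaft. I'll correct that while lowering onto the taper.

```bash
python3 -m jog '1 0.01 0.002 -0.0024 0 0 0;1 0.025 0.002 -0.0024 0 0 0;1 0.035 0.002 -0.0024 0 0 0;1 0.04 0.002 -0.0024 0 0 0;1 0.04 0.002 -0.0024 0 0 0'; python3 mv.py .543 -.0724 .1 98.5
python3 - <<'E'
from ov import *
f=bot.grab_frame("scene")[:,:,::-1].copy();cv2.imwrite("pics/scene4.png",f)
s=bot.read_state();t=s["tcp_pos"]
overlay("pics/ov4.png","pics/scene4.png","scene",(t[0],t[1],t[2]-.0323,np.radians(8.5)),(165,230,65,65),9)
E
```

```text
time_s: 7.95
tcp_pos: [0.5419, -0.0722, 0.1104]
ee_rot: [151.6, 89.9, 160.1]
contact_force: [-0.3, 1.1, -0.5]
finger_gap: 0.011
0.0139 -0.0004 0.0014 -0.0000 -0.0001 -0.0001
now [ 0.5419 -0.0722  0.1104] ang 98.49419730032683 tilt -0.9999995226943471 t 7.95 gap 0.011036119011288079 F [-0.34  1.13 -0.47] q [ -14.8   25.4  101.3    0.    53.3 -113.3]
```

View pics/ov4.png

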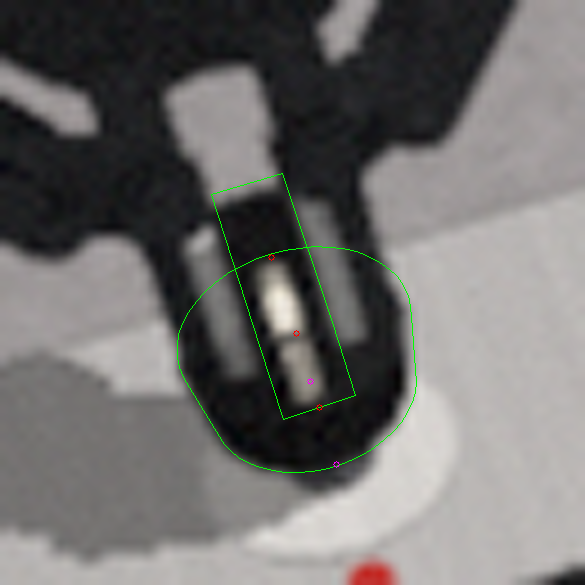

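No contact forces so far and the shaft is inside the mouth. I'll keep lowering in small steps.

```bash
python3 -m jog '1 0.004 0 0 0 0 0;1 0.008 0 0 0 0 0;1 0.008 0 0 0 0 0'; python3 mv.py .543 -.0724 .1 98.5;python3 -m jog '1 0.003 0 0 0 0 0;1 0.006 0 0 0 0 0;1 0.006 0 0 0 0 0;1 0.006 0 0 0 0 0'; python3 mv.py .543 -.0724 .1 98.5
```

```text
time_s: 8.38
tcp_pos: [0.5423, -0.0723, 0.1048]
ee_rot: [16.6, 90.0, 25.1]
contact_force: [1.1, 0.3, -0.6]
finger_gap: 0.0114
0.0064 -0.0003 0.0009 -0.0000 0.0000 -0.0000
now [ 0.5423 -0.0723  0.1048] ang 98.49574156245758 tilt -0.9999999671543084 t 8.375 gap 0.011375583695242726 F [ 1.09  0.32 -0.63] q [ -14.8   25.9  101.6    0.    52.5 -113.3]
time_s: 8.88
tcp_pos: [0.5423, -0.0723, 0.1007]
ee_rot: [-7.8, 90.0, 0.7]
contact_force: [-0.8, 0.2, 5.1]
finger_gap: 0.0116
0.0009 -0.0002 0.0009 -0.0000 0.0001 0.0000
now [ 0.5423 -0.0723  0.1007] ang 98.49512803509747 tilt -0.999999929642849 t 8.875 gap 0.011594494991436879 F [-0.83  0.17  5.14] q [ -14.8   26.2  101.8    0.    52.  -113.3]
```

5.1 N at TCP z 0.1007 means the knob is home, since the spring starts at 4.8 N and home was predicted at 0.1013. A clash of the flats would have stopped it at 0.109. Now I'll press it in.

```bash
python3 -m jog '1 0 0 0 0 0 0;1 0.0027 0 0 0 0 0;1 0.0054 0 0 0 0 0;1 0.0054 0 0 0 0 0'; python3 mv.py .543 -.0724 .1 98.5;python3 -m jog '1 0.002 0 0 0 0 0;1 0.003 0 0 0 0 0;1 0.003 0 0 0 0 0'; python3 mv.py .543 -.0724 .1 98.5
```

```text
time_s: 9.38
tcp_pos: [0.5424, -0.0723, 0.0967]
ee_rot: [-12.3, 90.0, -3.8]
contact_force: [-1.0, 0.3, 7.6]
finger_gap: 0.0115
-0.0044 -0.0002 0.0008 -0.0000 0.0001 0.0000
now [ 0.5424 -0.0723  0.0967] ang 98.49907444925026 tilt -0.9999998748339533 t 9.375 gap 0.011507630103390135 F [-1.02  0.32  7.64] q [ -14.8   26.5  102.     0.    51.5 -113.3]
time_s: 9.75
tcp_pos: [0.5424, -0.0723, 0.0954]
ee_rot: [-19.1, 90.0, -10.6]
contact_force: [-3.2, -0.4, 16.3]
finger_gap: 0.0117
-0.0061 -0.0002 0.0008 -0.0000 0.0001 0.0000
now [ 0.5424 -0.0723  0.0954] ang 98.4991688912347 tilt -0.9999996581076651 t 9.75 gap 0.011664619630624854 F [-3.19 -0.42 16.26] q [ -14.8   26.7  102.     0.    51.3 -113.3]
```

16 N is above the spring's 9.6 N, so the shaft is at its hard stop, about 6 mm in. I'll let it settle and look.

```bash
python3 -m jog '1 0 0 0 0 0 0;1 0 0 0 0 0 0;1 0 0 0 0 0 0;1 0 0 0 0 0 0'; python3 - <<'E'
from ov import *
f=bot.grab_frame("scene")[:,:,::-1].copy();cv2.imwrite("pics/scene5.png",f)
s=bot.read_state();t=s["tcp_pos"];print(s["contact_force"],t)
overlay("pics/ov5.png","pics/scene5.png","scene",(t[0],t[1],.063,np.radians(8.5)),(165,235,65,65),9)
E
```

```text
time_s: 10.25
tcp_pos: [0.5424, -0.0723, 0.0954]
ee_rot: [-21.0, 89.9, -12.5]
contact_force: [-2.6, 0.2, 15.4]
finger_gap: 0.0115
[-2.07501437  0.86692631 15.28364531] [ 0.54239834 -0.07232719  0.09541236]
```

View pics/ov5.png

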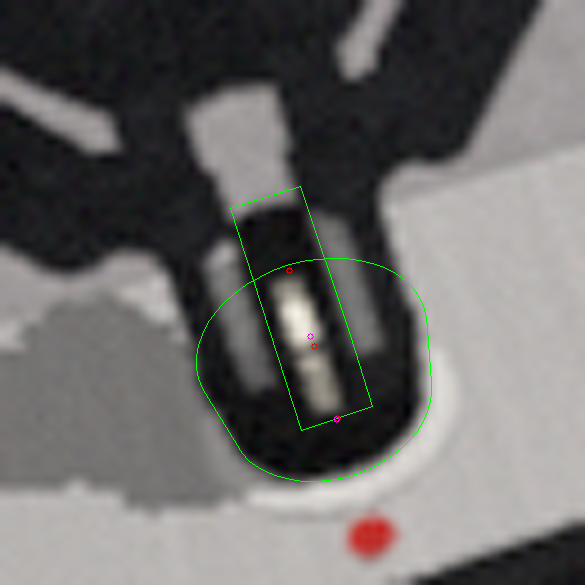

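View pics/scene5.png

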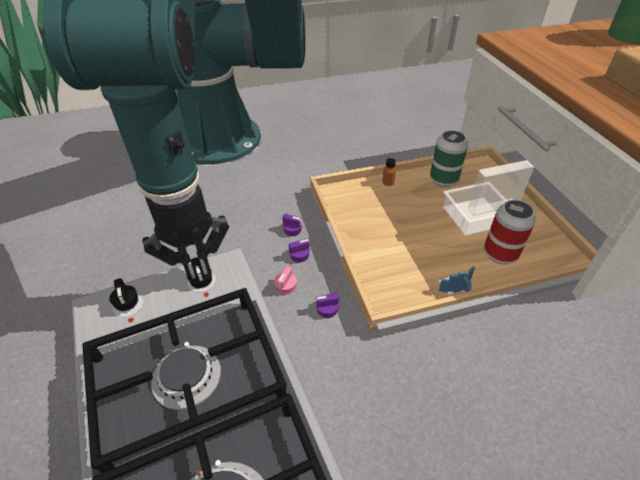

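The knob outline matches the fully pressed model to about 1 px. The pointer, at (200,275) in the image, faces the red dot at (206,294), and the tray items have not moved. Handing in.

```bash
python3 - <<'E'
from workcell import bot
print(bot.sign_off());s=bot.read_state();print(s["time_s"],s["contact_force"],s["tcp_pos"],s["finger_gap"])
E
```

```text
the job is handed in; nothing more can be done
None
the job is handed in; nothing more can be done
```

The black knob is back on the bare shaft with its pointer to the red off dot. I handed the job in at about 10.3 s with the gripper still holding it pressed in; no verdict was reported.

**Fit:** The knob went past 0.109 m, the height where mismatched flats would have stopped it. The spring first pushed back (5 N) at 0.1007 m, within 1 mm of the height worked out for fully home.

**Press:** At the end the tool had gone about 5.3 mm below that first push-back. It was pushing with about 15 N, more than the 9.6 N the spring needs fully in, so the shaft is at its hard stop.

**Last picture:** The pointer faces the dot, and the knob outline matches the fully pressed position to about 1 pixel. The rinsed things on the tray look unmoved; I checked them by eye only.

**What disagreed:**
- **Cameras:** the two views differed by about 1 to 1.5 mm on the hob, so I aligned the knob to the shaft using the scene camera.
- **Knob angle:** the top view's outline gave -52°, because it is nearly round from above. I used -33.5°, close to the scene outline and the pointer line in both views.
- **Finger opening:** it read about 11.5 mm on the 13 mm bar, but the grip held throughout.

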